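# Lay the torch down in its box and fit the lid

## Task

The torch leans out of its green box, with its tail up on the end wall, so the lid cannot go on. Lay the torch down flat inside the box below the yellow fill line, then take the lid from its sloping stand by the handle and set it on the box so that it sits level and fully home all round. Do not drop the torch or the lid, and leave the oil can, glue bottle, jar and tape where they are.

Things in the scene. Friction and masses are not known exactly. Their poses are not given: they have to be found in the camera images.
- torch_box: green open box fixed to the plywood work board, whose flat top lies 70 mm above the bench. Origin: centre of its underside; z up, y along its length. Outer 164 (x) x 228 (y) x 67 (z) mm, walls 6 mm, floor 5 mm: inside 152 x 216 mm, 62 mm deep. Yellow fill line round the inside, 54 mm above the inner floor. At the start the torch's tail rests on the +y end wall
- box_mouth (a point): centre of the box's mouth, level with the rim, 67 mm above the box's underside; axes as those of the box
- torch: black hand torch, 193 mm long, 0.3 kg. y runs from lens to tail, z out of its switch side. Origin: mid-length, 26 mm below the centre line. Barrel 44 mm across for y = -36 to +96 mm, head 52 mm across for y = -96 to -36; switch 5 mm proud at y = -34 to -12. At the start it leans about 21 degrees, tail on the rim, lens end on the box's floor; lying flat it is at most 53 mm high
- torch_barrel (a point): point on the torch's centre line, y = +15 mm, inside the 44 mm barrel and close to the balance point: a good place to grip, across the barrel; axes as those of the torch
- torch_tail (a point): centre of the tail end of the torch, y = +96 mm
- torch_lens (a point): centre of the lens end of the torch, y = -94 mm
- box_lid: green loose lid, 0.35 kg. Plate 168 (x) x 232 (y) x 6 (z) mm; origin: centre of the plate's underside, z towards the handle. A black round-edged bead 8 mm deep under the plate fits in the box's mouth with 3 mm play on every side; then the plate rests on the rim. Fits either way round. At the start it lies on the stand's slope, its z axis leaning 35 degrees towards the stand's -x side
- lid_handle (a point): middle of the lid's handle: a wooden bar 20 x 20 mm, 110 mm long along the lid's y, its centre 38 mm from the lid's origin along z (22 mm of free space between plate and bar), on two feet 45 mm either side of the middle; axes as those of the lid; grip it across the lid's x
- lid_stand: wooden stand fixed to the plywood work board, origin: centre of its underside. Board 200 mm wide (y) sloping 35 degrees, rising towards +x, with a ledge along its low, -x edge that sticks out 18 mm from the board; about 180 x 200 x 137 mm over all
- oil_can: brown oil can with a tall spout, 66 mm across, 135 mm high, loose; origin: centre of its underside
- glue_bottle: white glue bottle, 54 mm across, 115 mm high, loose; origin: centre of its underside
- cream_jar: white jar with a cream cap, 62 mm across, 79 mm high, loose; origin: centre of its underside
- blue_tape: roll of light blue tape lying flat, 48 mm across, 19 mm high, loose; origin: centre of its underside

How it is judged:
By the outcome, as a careful person would: the job done as asked, in the order asked, and still so for the second after the job is handed in, with the robot touching nothing.
It also fails if it takes over 51 s, if anything falls off the work surface, if the arm or the gripper's body presses on something with over 40 N, if the wrist force passes 120 N, or if a joint passes its speed limit or range.

## Robot

A 6-joint arm with a two-finger parallel gripper is mounted at the origin on a cart in front of the work surface, level with it; the furniture and walls round the work are solid. World frame = base frame: x ahead of the robot, y to its left, z up, the work surface at z = 0. Lengths are in mm, angles in rad, forces in N, time in s.
With the tool pointing down it reaches from about 325 to 875 mm from the base axis. Payload 4.4 kg.
Tool frame: the origin (TCP) lies on the centre line of the jaws, within the pads' length; the fingertips stand ahead of it and the grasp point (between the pads) lies 6 mm ahead of it (ctrl.tcp_to_tips is the z of the fingertips in the tool frame, in mm); z points along the fingers, y is the direction in which the jaws open and shut (so a half turn about z gives the same grasp; the last joint's range is limited). The gripper opens to 85 mm and grips with 20 to 120 N. Pads are 22 mm wide; open, the fingers measure 114 mm over their backs; the gripper's body (76 mm by 85 mm) begins 54 mm behind the grasp point. The pads swing forward as they close: fully open they stand 13 mm farther back than shut.
Start: joints at [-1.482, 0.207, 1.542, -0, 1.393, -0.15], TCP at [136.554, -558.552, 256.282] pointing down, gripper open.
Joint ranges: [-2.73, 2.73], [-0.86, 2.22], [0.23, 2.46], [-1.11, 4.25], [0.08, 2.63], [-2.82, 2.82]. Speed limits (rad/s): [2.79, 2.79, 3.14, 3.14, 3.14, 3.14].

## Interface

Orientations are given as a 3x3 rotation matrix whose columns are the frame's x, y, z axes.
In Python, from plant import ctrl, sensors, optics gives the robot as it stands. Calls block until the motion is done:
- ctrl.move_ptp(position, orientation): joint-space move of the TCP to a pose.
- ctrl.move_l(position, rot=None, vel=150, threshold=None): straight line of the TCP; rot=None keeps the orientation; vel is the mean speed in mm/s. With threshold (N) it stops when the force on the tool has changed by that much, and returns True; else False.
- ctrl.set_joints(angles): joint-space move.
- ctrl.gripper_to(opening, force=None): finger opening in mm; force is the grip in N (None keeps the last); returns when the fingers have stopped.
- ctrl.hold(seconds).
- ctrl.solve_ik(position, orientation): joint angles nearest the present ones, or None.
- sensors.read_state(): the state.
- optics.grab_frame(name): name is "scene" or "top"; returns (picture, depth): 400x640x3 uint8, red, green, blue; 400x640 float32, mm along the optical axis (not along the pixel's ray), 0 where there is no reading.
- optics.camera_params(name): a dict with "mtx" (3x3 intrinsics, pixels), "k1" (the pictures are not rectified: a ray, as slopes to the right and down, at radius r is drawn at 1 + k1 r^2 times it, then the intrinsics apply), "R" (3x3) and "t" (3): a world point X has camera coordinates R X + t. Camera axes: x right, y down, z forward; pixel columns grow to the right and rows downward; lengths in mm; the calibration is good to about 2 mm. A picture is of the moment at which its call begins. camera_params takes no time and is no camera call.
A pose or a line that the arm cannot do raises ctrl.MotionError and nothing moves.
- ctrl.finish_job(): hands the job in, once; it reports no verdict.
The state is a dict: "t": time; "q": joint angles; "qvel": joint speeds; "tau": joint torques, N m; "eef_pos": TCP position; "eef_rot": TCP orientation; "force": force on the tool from outside, world axes, zero at the start; "wrist_torque": the same for the moment, N m; "grip_width": finger opening in mm.
Only numpy, scipy, OpenCV 4.12 (cv2) and the standard library are available. Lean on these libraries where they do the work, as an engineer would, in place of code of your own. Each camera call takes 0.05 s, during which the arm holds its last target. There are 200 camera calls.

## Working session

There is one attempt and no reset: what is moved stays moved. The work goes in short steps, each a Python script; the robot and the scene stay as the last script left them, time stands still between calls to the robot, and variables do not carry over. Pictures are saved under pics/ and viewed, about 8 in all and at most 12, crops included, and the job is handed in when it is done.

```bash
ls; mkdir -p pics; cat > h.py <<'E'
import numpy as np, cv2
from plant import ctrl, sensors, optics
def grab(n,save=None):
    im,d=optics.grab_frame(n)
    if save: cv2.imwrite('pics/'+save,im[:,:,::-1])
    return im,d
def pts(n,d):
    "world point of every pixel (nan without depth)"
    c=optics.camera_params(n); K=np.array(c['mtx'],float)
    v,u=np.mgrid[:d.shape[0],:d.shape[1]].astype(np.float64)
    x=(u-K[0,2])/K[0,0]; y=(v-K[1,2])/K[1,1]; a,b=x.copy(),y.copy()
    for _ in range(8):
        f=1+c['k1']*(a*a+b*b); a,b=x/f,y/f
    P=np.stack([a*d,b*d,d],-1).astype(float); P[d<=0]=np.nan
    return (P-np.array(c['t']))@np.array(c['R'])
def st():
    s=sensors.read_state(); print('t',round(s['t'],2),'pos',np.round(s['eef_pos'],1),'F',np.round(s['force'],1),'w',round(s['grip_width'],1)); return s
E
python3 - <<'E'
from h import *
st()
for n in('top','scene'):
    im,d=grab(n,n+'0.png'); P=pts(n,d); np.savez('/tmp/'+n+'0',im=im,d=d,P=P)
    c=optics.camera_params(n); print(n,c['mtx'],c['k1'],-np.array(c['R']).T@np.array(c['t']))
    for v in range(20,400,60): print([tuple(np.round(P[v,u]).tolist()) for u in range(40,640,140)])
E
```

```text
pics
t 0.0 pos [ 136.5 -557.8  255.1] F [0.3 0.  0.3] w 85.7
top [[514.83514265   0.         318.95569012]
 [  0.         514.83514265 196.57605379]
 [  0.           0.           1.        ]] -0.08596875696417466 [-145.37410366   52.60593814 1489.39556658]
[(684.0, 485.0, 819.0), (962.0, 276.0, 546.0), (773.0, -74.0, 671.0), (896.0, -477.0, 526.0), (782.0, -807.0, 605.0)]
[(567.0, 485.0, 776.0), (874.0, 303.0, 411.0), (970.0, -104.0, 251.0), (1043.0, -622.0, 108.0), (221.0, -335.0, 1045.0)]
[(391.0, 439.0, 817.0), (896.0, 371.0, 108.0), (883.0, -95.0, 46.0), (158.0, -144.0, 1038.0), (157.0, -324.0, 1012.0)]
[(482.0, 602.0, 490.0), (688.0, 377.0, 73.0), (633.0, -62.0, 75.0), (119.0, -150.0, 974.0), (109.0, -335.0, 951.0)]
[(348.0, 600.0, 456.0), (484.0, 376.0, 70.0), (200.0, -1.0, 643.0), (148.0, -229.0, 697.0), (154.0, -546.0, 584.0)]
[(219.0, 596.0, 430.0), (465.0, 496.0, -452.0), (145.0, 4.0, 456.0), (48.0, -202.0, 701.0), (343.0, -1410.0, -904.0)]
[(21.0, 423.0, 748.0), (175.0, 424.0, -131.0), (45.0, 16.0, 351.0), (171.0, -654.0, -909.0), (70.0, -1299.0, -894.0)]
scene [[428.13200
[... 297 characters left out ...]
62.0)]
[(514.0, 434.0, 841.0), (886.0, 94.0, 496.0), (1045.0, -582.0, 77.0), (664.0, -1057.0, 10.0), (112.0, -64.0, 773.0)]
[(596.0, 454.0, 725.0), (951.0, 112.0, 279.0), (832.0, -344.0, 43.0), (477.0, -739.0, -6.0), (74.0, -39.0, 712.0)]
[(371.0, 505.0, 834.0), (941.0, 177.0, 83.0), (629.0, -116.0, 73.0), (198.0, 20.0, 542.0), (-99.0, -1879.0, -911.0)]
[(655.0, 547.0, 488.0), (321.0, 441.0, 725.0), (459.0, 73.0, 135.0), (152.0, 44.0, 432.0), (-249.0, -1427.0, -898.0)]
[(585.0, 600.0, 449.0), (209.0, 491.0, 835.0), (121.0, 459.0, 913.0), (99.0, 64.0, 291.0), (nan, nan, nan)]
[(340.0, 597.0, 683.0), (179.0, 513.0, 834.0), (310.0, 238.0, -125.0), (64.0, 451.0, 937.0), (-476.0, -787.0, -905.0)]
```

View pics/top0.png

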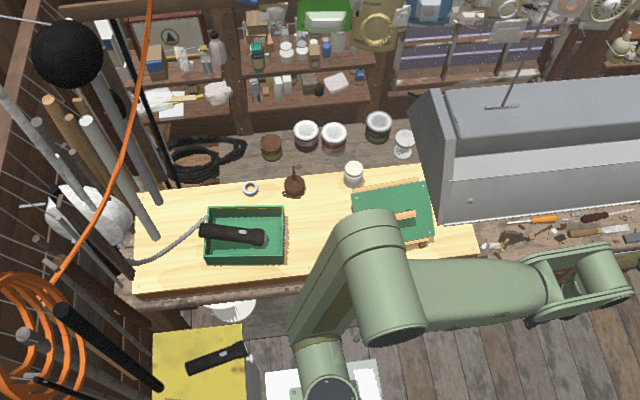

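View pics/scene0.png

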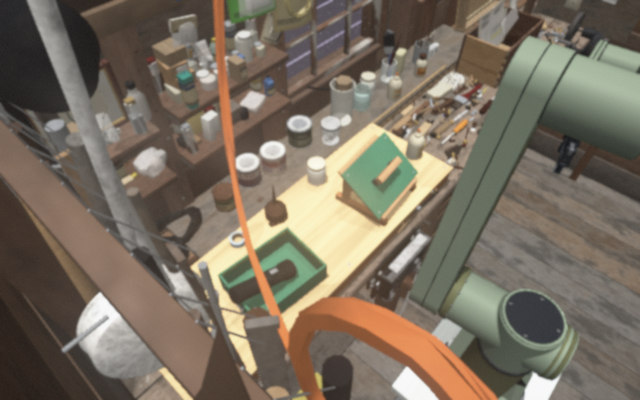

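The top view shows the box at about px (205-285, 207-264), with the torch tail at (203,230) over the left (+y) wall. The lid is on the stand at (350-435, 180-245), the oil can at (295,185), the tape at (250,188) and the jar at (353,172). In the scene view, the glue bottle is at (415,145), beyond the lid.

```bash
cat > /tmp/m.py <<'E'
from h import *
Z={n:np.load('/tmp/%s0.npz'%n) for n in('top','scene')}
def rect(a): 
    r=cv2.minAreaRect(a[:,:2].astype(np.float32)); return np.round(r[0],1),np.round(r[1],1),round(r[2],2)
for n in Z:
    im,P=Z[n]['im'],Z[n]['P']; hsv=cv2.cvtColor(im,cv2.COLOR_RGB2HSV); x,y,z=P[...,0],P[...,1],P[...,2]
    H,S,V=[hsv[...,i].astype(int) for i in range(3)]
    near=(x>300)&(x<950)&(y>-450)&(y<480)&(z>60)&(z<330)
    g=near&(H>60)&(H<90)&(S>90)
    k,l,s,c=cv2.connectedComponentsWithStats(g.astype(np.uint8))
    print(n)
    for i in range(1,k):
        if s[i,4]<120: continue
        q=P[l==i]; print(' green',s[i],np.round(np.nanmin(q,0)),np.round(np.nanmax(q,0)))
    bx=g&(y>60)&(abs(z-137)<6); 
    q=P[bx]; print(' rim',len(q),rect(q),'z med',np.median(q[:,2]))
    ld=g&(y<40)&(z>85); q=P[ld]; m=np.median(q,0)
    for _ in range(4):
        e=np.linalg.svd(q-q.mean(0),full_matrices=False)[2]; nn=e[2]*np.sign(e[2,2]); r=(q-q.mean(0))@nn; q=q[abs(r)<5]
    ctr=q.mean(0); ax=np.cross([0,0,1],nn); ax/=np.linalg.norm(ax); up=np.cross(nn,ax)
    r=cv2.minAreaRect(np.stack([(q-ctr)@ax,(q-ctr)@up],1).astype(np.float32))
    print(' lid n',np.round(nn,3),'tilt',np.degrees(np.arccos(nn[2])),'std',r and np.std((q-ctr)@nn),'centre',np.round(ctr+r[0][0]*ax+r[0][1]*up,1),r[1:],'ax',ax.round(3))
    h=near&(y<40)&((P-ctr)@nn>20)&((P-ctr)@nn<50)&(np.linalg.norm(P-ctr,axis=-1)<75)&(H<25)&(S>60); q=P[h]
    if len(q)>10: print(' handle',len(q),np.median(q,0).round(1),q.mean(0).round(1),'off',np.median((q-ctr)@nn))
    t=near&(y>60)&(V<75)&(S<120)&(x>450)&(x<760)&(z>75)
    k,l,s,c=cv2.connectedComponentsWithStats(t.astype(np.uint8))
    i=1+np.argmax(s[1:,4]); q=P[l==i]; print(' torch',s[i],len(q),np.nanmin(q,0).round(),np.nanmax(q,0).round())
    e=np.linalg.svd(q-q.mean(0),full_matrices=False)[2]; print('  mean',q.mean(0).round(1),'axis',e[0].round(3),rect(q))
    w=(q-q.mean(0))@e[0]
    for lo in range(-110,110,20):
        b=q[(w>lo)&(w<lo+20)]
        if len(b)>5: print('   ',lo,len(b),b.mean(0).round(1),'ztop',np.percentile(b[:,2],90).round(1))
    o=near&~g&(z>88)&((y<40)|(x>700)|(y>400)); k,l,s,c=cv2.connectedComponentsWithStats(o.astype(np.uint8))
    for i in range(1,k):
        if s[i,4]>40: q=P[l==i]; print(' other',s[i],np.median(q,0).round(),'zmax',q[:,2].max().round(),im[l==i].mean(0).round())
E
python3 /tmp/m.py; python3 -c "
import cv2
a=cv2.imread('pics/top0.png')[150:280,180:450];cv2.imwrite('pics/c1.png',cv2.resize(a,None,fx=2.9,fy=2.9,interpolation=2))"
```

```text
top
 green [ 386  182   48   59 1239] [ 446. -378.  110.] [ 584. -241.  218.]
 green [ 204  212   80   52 1830] [433.  60.  62.] [616. 294. 146.]
 rim 297 (array([525.7, 175.6]), array([223.9, 164.4]), 84.15) z med 136.0717290852054
 lid n [-0.572 -0.049  0.819] tilt 35.009348647393274 std 2.4265398835966607 centre [ 509.7 -261.   162.6] ((163.2454376220703, 228.09161376953125), 89.79723358154297) ax [ 0.085 -0.996  0.   ]
 handle 149 [ 490.  -288.1  197.2] [ 490.4 -288.1  196.9] off 41.25911581127058
 torch [ 199  209   65   45 1066] 1066 [477. 121.  75.] [618. 301. 188.]
  mean [519.9 219.  140.7] axis [-0.186 -0.959 -0.216] (array([552.6, 213.4]), array([138.9, 179.6]), 4.5)
    -90 72 [522.8 290.9 177.1] ztop 183.6
    -70 217 [538.1 277.3 137.7] ztop 177.5
    -50 128 [528.8 257.1 151.7] ztop 171.8
    -30 107 [518.6 236.9 155.1] ztop 164.5
    -10 102 [515.3 218.  149.2] ztop 157.9
    10 92 [512.8 200.2 141.7] ztop 150.1
    30 71 [508.4 181.6 131. ] ztop 140.2
    50 102 [510.7 161.4 126.5] ztop 135.0
    70 116 [508.1 142.5 120.8] ztop 129.6
    90 59 [504.7 128.  116.3] zto
[... 452 characters left out ...]
0 [205. 200. 184.]
 other [284 165  21  30 329] [679.  14. 112.] zmax 207.0 [104.  81.  62.]
 other [ 350  177   81   70 1737] [ 545. -256.  194.] zmax 218.0 [149. 167. 125.]
 other [137 211  24  31 320] [505. 415. 261.] zmax 330.0 [128. 122. 110.]
 other [116 247  50  19 255] [423. 438. 233.] zmax 329.0 [111. 106.  98.]
scene
 rim 0 (array([0., 0.]), array([0., 0.]), 0.0) z med nan
  return _methods._mean(a, axis=axis, dtype=dtype,
  ret = ret.dtype.type(ret / rcount)
  ret = um.true_divide(
/tmp/m.py:19: RuntimeWarning: Mean of empty slice.
  e=np.linalg.svd(q-q.mean(0),full_matrices=False)[2]; nn=e[2]*np.sign(e[2,2]); r=(q-q.mean(0))@nn; q=q[abs(r)<5]
Traceback (most recent call last):
IndexError: index 2 is out of bounds for axis 0 with size 0
```

View pics/c1.png

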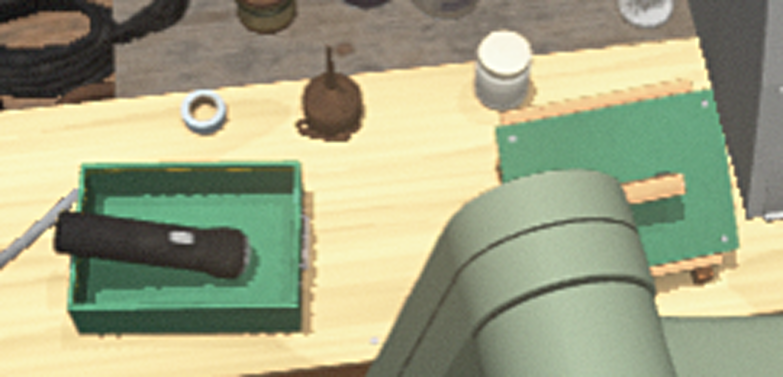

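The crop confirms this: torch switch side up at crop px (180,238), with the lens end at (240,255) inside the box. The lid is partly hidden by the arm, and its handle shows at (655,188). Next I'll check against the scene camera and look for obstacles.

```bash
sed -i "s/(S>90)/(S>60)/; s/for n in Z:/for n in ('scene',):/" /tmp/m.py; sed -i 's/(H>60)&(H<90)/(H>60)\&(H<95)/; s/x>300)&(x<950)/x>380)\&(x<950)/' /tmp/m.py
cat >> /tmp/m.py <<'E'
print('tips',ctrl.tcp_to_tips)
# torch: height-vs-y ridge, top camera; and obstacles above 200 mm in the work volume
for n in Z:
    P=Z[n]['P']; x,y,z=np.moveaxis(P,-1,0)
    for y0 in range(-520,480,60):
        o=(y>y0)&(y<y0+60)&(x>330)&(x<760)&(z>160)&(z<600)
        if o.sum()>15: q=P[o]; print(n,'obst',y0,o.sum(),np.percentile(q,[3,97],axis=0).round().tolist())
E
python3 /tmp/m.py
```

```text
scene
 green [ 350  134   66   68 1615] [ 446. -375.  115.] [ 585. -176.  211.]
 green [261 245  56  58 981] [441.  65.  68.] [602. 230. 143.]
 green [220 269  34  19 181] [546. 193.  70.] [618. 285. 164.]
 rim 165 (array([499.6, 215.2]), array([240.8, 104.8]), 52.3) z med 137.04827664754222
 lid n [-0.571 -0.047  0.82 ] tilt 34.92808327946484 std 1.873782579508542 centre [ 513.3 -277.2  162.6] ((191.6619415283203, 159.9806671142578), 0.7640849351882935) ax [ 0.082 -0.997  0.   ]
 handle 175 [ 491.3 -270.5  197.9] [ 491.6 -270.2  197.8] off 41.385241536929435
 torch [240 299   4   3   6] 6 [511. 289. 161.] [513. 297. 167.]
  mean [511.5 293.5 164.8] axis [-0.145 -0.987 -0.07 ] (array([511.7, 293. ]), array([8.6, 1.8]), 86.46)
    -10 6 [511.5 293.5 164.8] ztop 166.4
 other [ 230   64   82   78 2833] [ 911. -210.  254.] zmax 330.0 [125. 112. 103.]
 other [320  84  25  54 734] [ 822. -387.  130.] zmax 207.0 [162. 159. 153.]
 other [ 121  110  104   91 4060] [917. 158. 256.] zmax 330.0 [125. 111. 100.]
 other [ 335  131   83   92 2675] [ 499. -196.  153.] zmax 215.0 [158. 160. 124.]
 ot
[... 1219 characters left out ...]
0], [542.0, -465.0, 185.0]]
scene obst -400 242 [[517.0, -373.0, 161.0], [596.0, -341.0, 211.0]]
scene obst -340 536 [[489.0, -337.0, 168.0], [601.0, -281.0, 211.0]]
scene obst -280 632 [[483.0, -278.0, 168.0], [598.0, -221.0, 210.0]]
scene obst -220 661 [[488.0, -218.0, 162.0], [593.0, -162.0, 210.0]]
scene obst -160 238 [[502.0, -159.0, 162.0], [589.0, -140.0, 210.0]]
scene obst -40 27 [[688.0, 12.0, 161.0], [693.0, 18.0, 204.0]]
scene obst 200 125 [[512.0, 233.0, 161.0], [545.0, 260.0, 173.0]]
scene obst 260 319 [[511.0, 262.0, 161.0], [548.0, 302.0, 186.0]]
scene obst 380 1046 [[382.0, 395.0, 471.0], [706.0, 439.0, 596.0]]
scene obst 440 168 [[391.0, 440.0, 522.0], [706.0, 448.0, 599.0]]
```

```bash
cat > g1.py <<'E'
from h import *
from scipy.optimize import least_squares
Q=[]
for n in('top','scene'):
    z=np.load('/tmp/%s0.npz'%n); P=z['P']; im=z['im'].astype(int)
    m=(P[...,0]>480)&(P[...,0]<575)&(P[...,1]>150)&(P[...,1]<310)&(P[...,2]>125)&(P[...,2]<195)&(im.max(-1)<90)
    q=P[m]; Q.append(q)
q=np.vstack(Q); q=q[(q[:,2]>105+.37*(q[:,1]-150))]
def f(p):
    a=np.array([p[2],1,p[3]]); a/=np.linalg.norm(a); d=q-[p[0],230,p[1]]
    return np.linalg.norm(np.cross(d,a),axis=1)-22
b=q[:,1]<255
r=least_squares(f,[525,136,.1,.38],loss='soft_l1',f_scale=2); p=r.x
ty=np.array([p[2],1,p[3]]); ty/=np.linalg.norm(ty)
s=(q-[p[0],230,p[1]])@ty; tail=np.percentile(s,99)
g=np.array([p[0],230,p[1]])+(tail-81)*ty
print('n',[len(i) for i in Q],'fit',p.round(3),'rms',np.sqrt(np.mean(f(p)**2)).round(2),'tilt',np.degrees(np.arcsin(ty[2])).round(1),'tail s',tail,'grasp',g.round(1))
tx=np.cross(ty,[0,0,1]); tx/=np.linalg.norm(tx); tz=np.cross(tx,ty)
np.savez('/tmp/torch',g=g,R=np.stack([tx,ty,tz],1))
for sg in(1,-1):
    R=np.stack([sg*ty,sg*tx,-tz],1); print(sg,np.linalg.det(R).round(2),[None if (j:=ctrl.solve_ik(g+k*tz+6*tz,R)) is None else np.round(j,2) for k in(0,120)])
    Rf=np.stack([sg*np.array([.1,.995,0]),sg*np.array([.995,-.1,0]),[0,0,-1]],1); print(ctrl.solve_ik([525,175,110],Rf))
E
python3 g1.py
```

```text
n [738, 559] fit [5.25900e+02 1.37454e+02 9.30000e-02 3.92000e-01] rms 3.62 tilt 21.3 tail s 77.06590750486107 grasp [525.6 226.4 136. ]
1 1.0 [array([ 0.06,  0.26,  1.78,  0.42,  1.08, -0.04]), array([-0.02,  0.1 ,  1.71,  0.38,  1.32, -0.02])]
[ 1.65348936e-01  3.26208985e-01  1.72092480e+00 -4.44089210e-16
  1.09445886e+00  2.65515101e-01]
-1 1.0 [None, None]
None
```

```bash
cat > g2.py <<'E'
from h import *
T=np.load('/tmp/torch.npz'); g,R=T['g'],T['R']; tx,ty,tz=R.T
Rt=np.stack([ty,tx,-tz],1)
ctrl.move_ptp([505,170,330],Rt)
ctrl.gripper_to(78)
ctrl.move_ptp(g+100*tz,Rt); st()
print(ctrl.move_l(g+8*tz,vel=120,threshold=8)); st()
ctrl.gripper_to(0,70); s=st()
grab('top','top1.png'); im,d=grab('scene','sc1.png')
cv2.imwrite('pics/sc1c.png',cv2.resize(im[200:340,190:390,::-1],None,fx=3,fy=3))
E
python3 g2.py
```

```text
t 3.74 pos [522.2 190.3 229.3] F [ 0.1  0.3 -0.2] w 77.6
False
t 4.66 pos [526.2 223.4 144.6] F [0.6 0.5 0.7] w 77.8
t 5.08 pos [526.5 223.2 144.7] F [ 0.3 -1.7  5.3] w 40.9
```

View pics/top1.png

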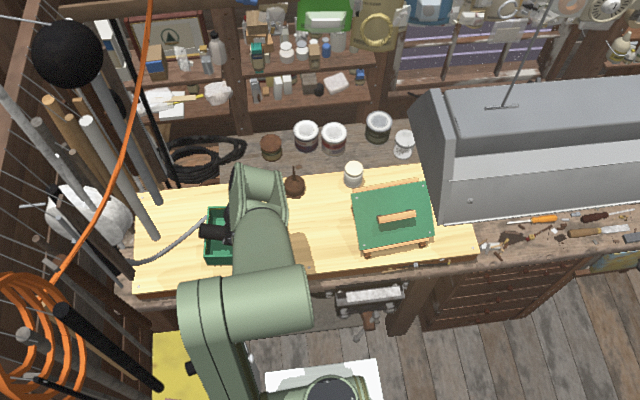

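The arm has the barrel gripped at about px (235,225), and the lid is now fully visible. The width of 40.9 mm suggests I'm gripping above the centre line, so I'll re-grip a little deeper and then lift.

```bash
cat > g3.py <<'E'
from h import *
T=np.load('/tmp/torch.npz'); g,R=T['g'],T['R']; tx,ty,tz=R.T
ctrl.gripper_to(65)
print(ctrl.move_l(g+3*tz,vel=80,threshold=8))
ctrl.gripper_to(0,70); st()
p=np.array(sensors.read_state()['eef_pos'])
# lift straight up, then level
ctrl.move_l(p+[0,-15,75],vel=100); s=st()
b=np.arctan2(.102,.995)  # box y axis lean to +x
by=np.array([np.sin(b),np.cos(b),0]); bx=np.array([np.cos(b),-np.sin(b),0])
Rf=np.stack([by,bx,[0,0,-1]],1)
c=np.array([525.7,175.6,0])+15*by
ctrl.move_ptp([c[0],c[1],225],Rf); st()
im,d=grab('top','top2.png'); np.savez('/tmp/top2',im=im,P=pts('top',d))
im,d=grab('scene'); np.savez('/tmp/scene2',im=im,P=pts('scene',d))
a=np.vstack([cv2.imread('pics/top2.png')[170:290,170:330],im[220:340,200:360,::-1]])
cv2.imwrite('pics/c2.png',cv2.resize(a,None,fx=2.5,fy=2.5))
E
python3 g3.py
```

```text
False
t 6.12 pos [525.9 225.2 139.2] F [-0.1 -1.6  2. ] w 41.9
t 7.04 pos [525.2 210.2 213.3] F [-0.4 -0.4 -3.2] w 41.9
t 7.5 pos [526.5 191.6 224. ] F [-0.4 -0.9 -2.6] w 41.3
```

View pics/c2.png

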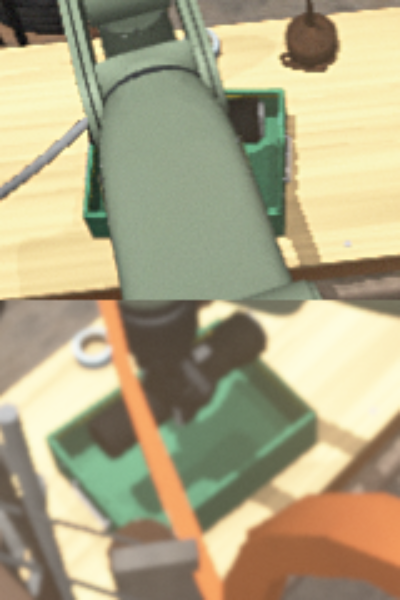

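The torch is held roughly level above the box. Next I'll check its ends and the box rim numerically before lowering.

```bash
cat > g4.py <<'E'
from h import *
b=np.arctan2(.102,.995); by=np.array([np.sin(b),np.cos(b),0]); bx=np.array([np.cos(b),-np.sin(b),0])
for n in('top','scene'):
    z=np.load('/tmp/%s2.npz'%n); P=z['P']; im=z['im'].astype(int); D=P-[525.7,175.6,0]; u,v=D@bx,D@by
    m=(abs(u)<40)&(abs(v)<140)&(P[...,2]>175)&(P[...,2]<262)&(im.max(-1)<80)
    for lo in range(-120,121,15):
        k=m&(v>=lo)&(v<lo+15)
        if k.sum()>8: print(n,lo,k.sum(),'v',v[k].min().round(),v[k].max().round(),'u',np.percentile(u[k],[5,95]).round(),'z',np.percentile(P[...,2][k],[5,95]).round())
    hsv=cv2.cvtColor(z['im'],cv2.COLOR_RGB2HSV); H,S=hsv[...,0],hsv[...,1]
    gm=(H>60)&(H<95)&(S>60)&(abs(P[...,2]-137)<6)&(abs(u)<100)&(abs(v)<130)
    # rim strips: outer edge lines
    for nm,k,w,t in(('-y',gm&(v<-95),v,u),('+y',gm&(v>95),v,u),('-x',gm&(u<-65)&(abs(v)<95),u,v),('+x',gm&(u>65)&(abs(v)<95),u,v)):
        if k.sum()>15: print(n,'rim',nm,k.sum(),'med',np.median(w[k]).round(1),'pct',np.percentile(w[k],[3,97]).round(1),'slope',np.polyfit(t[k],w[k],1)[0].round(3),'z',np.median(P[...,2][k]).round(1))
E
python3 g4.py
```

```text
top -90 106 v -90.0 -75.0 u [-28.  12.] z [223. 246.]
top -75 61 v -75.0 -61.0 u [-23.  12.] z [232. 247.]
top rim -y 105 med -108.8 pct [-111.7  -98.1] slope 0.013 z 136.5
top rim +y 50 med 110.2 pct [ 96.3 113.7] slope 0.092 z 135.8
top rim +x 31 med 78.1 pct [75.3 81.3] slope -0.008 z 135.8
scene rim +y 94 med 111.9 pct [109.1 114.5] slope -0.007 z 136.6
scene rim -x 93 med -74.4 pct [-76.6 -70.7] slope 0.01 z 136.8
```

The torch is level: its head top is at z 246, and its ends are at about -91 and +101 along the box. I'll shift 4 mm towards -y, lower until contact and release.

```bash
cat > g5.py <<'E'
from h import *
b=np.arctan2(.102,.995); by=np.array([np.sin(b),np.cos(b),0]); bx=np.array([np.cos(b),-np.sin(b),0])
c=np.array([526.2,176,0])+11*by
ctrl.move_l([c[0],c[1],200],vel=120)
ctrl.move_l([c[0],c[1],125],vel=120); st()
print(ctrl.move_l([c[0],c[1],102.5],vel=30,threshold=5)); st()
ctrl.gripper_to(64); st()
ctrl.move_l([c[0],c[1],200],vel=150)
# head for the lid
ctrl.move_ptp([470,0,330],np.array(sensors.read_state()['eef_rot'])); st()
im,d=grab('top','top3.png'); np.savez('/tmp/top3',im=im,P=pts('top',d))
im2,d=grab('scene'); np.savez('/tmp/scene3',im=im2,P=pts('scene',d))
a=np.hstack([im[180:300,170:330,::-1],im2[220:340,200:360,::-1]])
cv2.imwrite('pics/c3.png',cv2.resize(a,None,fx=2.5,fy=2.5))
E
python3 g5.py
```

```text
t 8.73 pos [528.1 187.2 125.9] F [-0.4  0.  -1.8] w 41.3
False
t 9.63 pos [527.4 186.9 102.6] F [-0.9  0.2 -1.4] w 41.8
t 9.98 pos [527.8 187.  103. ] F [ 0.  -0.4  0.3] w 63.7
t 11.72 pos [469.7   0.6 328.6] F [-0.5 -0.2 -0.7] w 64.3
```

View pics/c3.png

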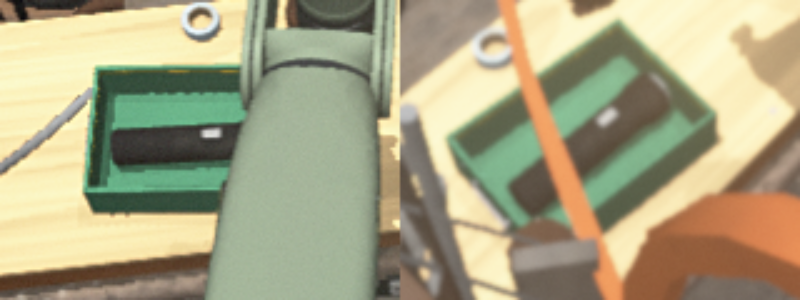

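The torch lies flat in the box in both crops (about (175,143) and (600,135)). Now I'll refine the lid and box from the fresh clouds.

```bash
cat > g6.py <<'E'
from h import *
n0=np.array([-.5715,-.048,.8195]); n0/=np.linalg.norm(n0); ay=-np.cross([0,0,1],n0)*-1
ay=np.cross([0,0,1.],n0); ay/=np.linalg.norm(ay); ay*=np.sign(ay[1]); ax=np.cross(ay,n0)
c0=np.array([510,-261,162.6]); print('ax',ax.round(3),'ay',ay.round(3))
b=np.arctan2(.102,.995); by=np.array([np.sin(b),np.cos(b),0]); bx=np.array([np.cos(b),-np.sin(b),0])
for n in('top','scene'):
    z=np.load('/tmp/%s3.npz'%n); P=z['P']; D=P-c0; u,v,w=D@ax,D@ay,D@n0
    hsv=cv2.cvtColor(z['im'],cv2.COLOR_RGB2HSV).astype(int); gr=(hsv[...,0]>60)&(hsv[...,0]<95)&(hsv[...,1]>60)
    g=gr&(abs(w)<12)&(abs(u)<110)&(abs(v)<140); r=cv2.minAreaRect(np.stack([u[g],v[g]],1).astype(np.float32))
    print(n,'lid',g.sum(),'w',np.median(w[g]).round(1),'u',np.percentile(u[g],[.7,99.3]).round(1),'v',np.percentile(v[g],[.7,99.3]).round(1),'rect',r)
    h=~gr&(abs(u)<45)&(abs(v)<80)&(w>28)&(w<50)
    print(n,'handle',h.sum(),'u',np.percentile(u[h],[3,97]).round(1),'v',np.percentile(v[h],[2,98]).round(1),'w',np.percentile(w[h],[5,95]).round(1), 'slope',np.polyfit(v[h],u[h],1)[0])
    # box rim: all four outer/inner edges
    D=P-[525.7,175.6,0]; u,v=D@bx,D@by
    gm=gr&(abs(P[...,2]-136.5)<2.5)&(abs(u)<100)&(abs(v)<130)
    for nm,k,a,t in(('-y',gm&(v<-95),v,u),('+y',gm&(v>95),v,u),('-x',gm&(u<-65)&(abs(v)<95),u,v),('+x',gm&(u>65)&(abs(v)<95),u,v)):
        if k.sum()>10: print(n,'rim',nm,k.sum(),'med',np.median(a[k]).round(1),'pct',np.percentile(a[k],[5,95]).round(1),'slope',np.polyfit(t[k],a[k],1)[0].round(3))
    dk=(abs(u)<70)&(abs(v)<105)&(P[...,2]>70)&(P[...,2]<140)&(z['im'].max(-1)<90)
    print(n,'torch zmax',np.percentile(P[...,2][dk],[50,98]).round(1))
R=np.stack([ay,ax,-n0],1); print(np.linalg.det(R)); hc=c0+32*n0
for s in(1,-1):
    R=np.stack([s*ay,s*ax,-n0],1)
    print(s,[ctrl.solve_ik(hc+(6+k)*n0,R) is not None and ctrl.solve_ik(hc+(6+k)*n0,R).__array__().round(2) for k in(0,110)])
E
python3 g6.py
```

```text
ax [0.816 0.069 0.573] ay [-0.084  0.996 -0.   ]
top lid 3813 w 0.0 u [-81.2  81.7] v [-112.1  113.3] rect ((-0.3538970947265625, -0.5011444091796875), (167.73934936523438, 231.9219207763672), 0.34172987937927246)
top handle 288 u [-8.3 10.6] v [-50.2  56. ] w [33.4 46.8] slope 0.00020059337451269505
top rim +y 54 med 110.5 pct [103.5 113.2] slope 0.017
top rim -x 51 med -78.7 pct [-80.9 -75.5] slope 0.012
top rim +x 51 med 79.5 pct [76.1 82.7] slope 0.018
top torch zmax [114.4 123.1]
scene lid 1403 w -1.1 u [-76.5  80.4] v [-90.3  92.7] rect ((3.6012191772460938, 5.727195739746094), (210.94793701171875, 161.4903106689453), 89.08403778076172)
scene handle 199 u [-5.8 13.4] v [-34.5  56.7] w [30.9 43.8] slope 0.03193478129033297
scene rim +y 84 med 112.1 pct [109.2 114.4] slope -0.01
scene rim -x 99 med -73.6 pct [-76.4 -71.1] slope 0.003
scene torch zmax [105.4 119.2]
0.9999999999999998
1 [array([-0.91,  0.02,  2.01,  0.68,  0.87, -1.38]), array([-1.05, -0.2 ,  2.  ,  0.61,  1.14, -1.35])]
-1 [array([-0.91,  0.02,  2.01,  0.68,  0.87,  1.76]), array([-1.05, -0.2 ,  2.  ,  0.61,  1.14,  1.8 ])]
```

```bash
cat > g7.py <<'E'
from h import *
n0=np.array([-.5715,-.048,.8195]); n0/=np.linalg.norm(n0)
ay=np.cross([0,0,1.],n0); ay/=np.linalg.norm(ay); ay*=np.sign(ay[1]); ax=np.cross(ay,n0)
hc=np.array([510,-261,162.6])-.35*ax-.5*ay+32*n0; R=np.stack([ay,ax,-n0],1)
ctrl.move_ptp(hc+100*n0,R); st()
print(ctrl.move_l(hc+6*n0,vel=120,threshold=6)); st()
ctrl.gripper_to(0,90); s=st()
p=np.array(s['eef_pos']); print('err',((p-hc-6*n0)@np.stack([ax,ay,n0],1)).round(1))
ctrl.move_l(p+50*n0+[0,0,5],vel=80); st()
ctrl.move_l(p+50*n0+[0,0,110],vel=120); st()
im,d=grab('top','top4.png'); im2,d=grab('scene')
a=np.hstack([im[130:290,320:480,::-1],im2[60:220,300:460,::-1]]); cv2.imwrite('pics/c4.png',cv2.resize(a,None,fx=2.4,fy=2.4))
E
python3 g7.py
```

```text
t 12.97 pos [ 434.8 -267.2  270.5] F [ 0.2 -0.2  0.4] w 63.8
False
t 13.91 pos [ 488.4 -263.5  194.2] F [ 0.4 -0.9 -0.4] w 63.6
t 14.38 pos [ 490.  -264.   196.5] F [4.7 2.9 5.2] w 18.9
err [ 3.3 -0.8  1.4]
t 15.23 pos [ 461.1 -266.   241.7] F [-1.2  0.8 -4.1] w 18.4
t 16.26 pos [ 461.  -265.9  346.1] F [ 0.  -1.2 -4.1] w 18.3
```

View pics/c4.png

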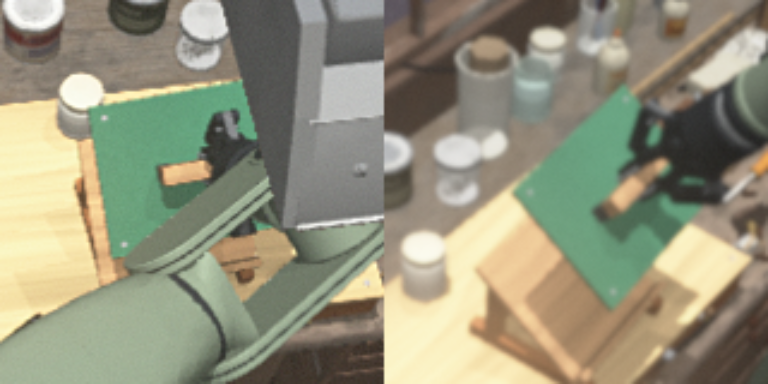

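The lid is held square and clear of the stand (scene crop around (600,190)). I'll carry it level over the box and measure it relative to the rim.

```bash
cat > g8.py <<'E'
from h import *
b=.105; by=np.array([np.sin(b),np.cos(b),0]); bx=np.array([np.cos(b),-np.sin(b),0]); Rf=np.stack([by,bx,[0,0,-1]],1)
c=np.array([526.2,176.3,0])
ctrl.move_ptp([480,-60,350],Rf); st()
ctrl.move_ptp([c[0],c[1],300],Rf)
ctrl.move_l([c[0],c[1],215],vel=120); ctrl.hold(.3); s=st(); print(s['eef_rot'])
for n in('top','scene'):
    im,d=grab(n,n+'5.png'); P=pts(n,d); np.savez('/tmp/%s5'%n,im=im,P=P)
    hsv=cv2.cvtColor(im,cv2.COLOR_RGB2HSV).astype(int); gr=(hsv[...,0]>60)&(hsv[...,0]<95)&(hsv[...,1]>60)
    D=P-c; u,v,z=D@bx,D@by,P[...,2]
    g=gr&(abs(u)<120)&(abs(v)<150)&(z>163)&(z<200); q=np.stack([u[g],v[g],z[g]],1)
    A=np.c_[q[:,:2],np.ones(len(q))]; t=q[:,2]>np.percentile(q[:,2],40)
    print(n,g.sum(),'plane',np.linalg.lstsq(A[t],q[t,2],rcond=None)[0].round(3),'u',np.percentile(q[:,0],[.5,99.5]).round(1),'v',np.percentile(q[:,1],[.5,99.5]).round(1),cv2.minAreaRect(q[:,:2].astype(np.float32)))
    gm=gr&(abs(z-136.5)<3)&(abs(u)<100)&(abs(v)<130)
    for nm,k,a in(('-y',gm&(v<-95),v),('+y',gm&(v>95),v),('-x',gm&(u<-65),u),('+x',gm&(u>65),u)):
        if k.sum()>10: print(n,'rim',nm,k.sum(),np.median(a[k]).round(1),np.percentile(a[k],[4,96]).round(1))
a=np.hstack([cv2.imread('pics/top5.png')[170:310,160:320],cv2.imread('pics/scene5.png')[200:340,190:350]]); cv2.imwrite('pics/c5.png',cv2.resize(a,None,fx=2.5,fy=2.5))
E
python3 g8.py
```

```text
t 17.3 pos [480.  -60.1 349.4] F [ 0.1  1.1 -4.6] w 18.4
t 19.43 pos [526.6 176.4 215.8] F [ 0.2 -0.2 -3.3] w 18.5
[[ 1.04730278e-01  9.94499656e-01  1.41558618e-03]
 [ 9.94500590e-01 -1.04730711e-01  2.35299385e-04]
 [ 3.82260504e-04  1.38315832e-03 -9.99998970e-01]]
top 1097 plane [-1.00000e-03 -2.00000e-03  1.75825e+02] u [-88.8  75.9] v [-114.7  115.1] ((-4.654815673828125, 1.0908966064453125), (169.4396514892578, 231.00059509277344), 0.5036839246749878)
top rim -y 11 -112.2 [-112.8 -110.8]
top rim -x 25 -78.5 [-82.1 -75.4]
scene 2526 plane [-1.00000e-03 -1.00000e-03  1.76066e+02] u [-84.2  77.4] v [-108.2  116.8] ((-3.1978759765625, 3.597412109375), (164.93072509765625, 228.19769287109375), 0.2057925909757614)
scene rim +y 47 111.9 [110.7 113.7]
```

View pics/c5.png

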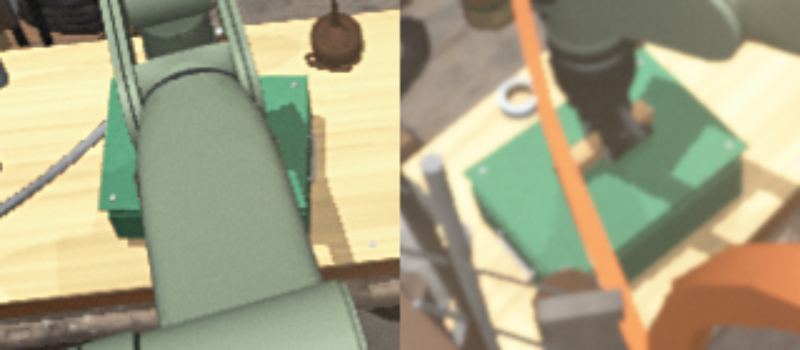

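The lid is level, and its plate is at z 176. In both cameras it sits about 4 mm towards -x and 1 mm towards +y of the box, so I'll correct that and lower with force sensing.

```bash
cat > g9.py <<'E'
from h import *
b=.105; by=np.array([np.sin(b),np.cos(b),0]); bx=np.array([np.cos(b),-np.sin(b),0])
p=np.array([526.2,176.3,0])+4*bx-.8*by
ctrl.move_l([p[0],p[1],196],vel=60); st()
print(ctrl.move_l([p[0],p[1],181],vel=20,threshold=6)); s=st(); print(np.round(s['wrist_torque'],2))
E
python3 g9.py
```

```text
t 20.0 pos [529.6 174.9 195. ] F [-0.3 -0.6 -3.5] w 18.3
True
t 20.61 pos [530.1 175.1 183.7] F [-0.1  1.   3.9] w 18.5
[ 0.04 -0.14  0.03]
```

Contact came at z 183.7. I expected 182.7 if seated and about 190 if the bead were riding on the rim. I'll press lightly, release, back off and check.

```bash
cat > g10.py <<'E'
from h import *
b=.105; by=np.array([np.sin(b),np.cos(b),0]); bx=np.array([np.cos(b),-np.sin(b),0])
p=np.array(sensors.read_state()['eef_pos'])
print(ctrl.move_l(p+[0,0,-3],vel=15,threshold=10)); st()
ctrl.gripper_to(50); st()
q=np.array(sensors.read_state()['eef_pos'])
ctrl.move_l(q+[0,0,120],vel=150); 
ctrl.move_ptp([400,-60,380],np.array(sensors.read_state()['eef_rot'])); st()
c=np.array([526.2,176.3,0])
for n in('top','scene'):
    im,d=grab(n,n+'6.png'); P=pts(n,d)
    hsv=cv2.cvtColor(im,cv2.COLOR_RGB2HSV).astype(int); gr=(hsv[...,0]>60)&(hsv[...,0]<95)&(hsv[...,1]>60)
    D=P-c; u,v,z=D@bx,D@by,P[...,2]
    g=gr&(abs(u)<120)&(abs(v)<150)&(z>128)&(z<160); q=np.stack([u[g],v[g],z[g]],1); A=np.c_[q[:,:2],np.ones(len(q))]
    w=np.linalg.lstsq(A,q[:,2],rcond=None)[0]
    for _ in range(3): t=abs(A@w-q[:,2])<4; w=np.linalg.lstsq(A[t],q[t,2],rcond=None)[0]
    print(n,g.sum(),'plane',w.round(4),cv2.minAreaRect(q[t,:2].astype(np.float32)))
    bd=(abs(P[...,0]-480)<200)&(abs(P[...,1])<40)&(abs(z-70)<15); print('  board z',np.median(z[bd]).round(1))
    for nm,xy in(('can',(682,16)),('jar',(683,-166)),('glue',(530,-475))):
        k=(abs(P[...,0]-xy[0])<45)&(abs(P[...,1]-xy[1])<45)&(z>85); print('  ',nm,k.sum(),np.median(P[k],0).round() if k.any() else '')
a=np.hstack([cv2.imread('pics/top6.png')[160:280,160:320],cv2.imread('pics/scene6.png')[220:340,190:350]]); cv2.imwrite('pics/c6.png',cv2.resize(a,None,fx=2.5,fy=2.5))
E
python3 g10.py
```

```text
True
t 20.82 pos [530.1 175.1 183.7] F [-0.3  0.8  3.9] w 18.6
t 21.23 pos [529.2 174.9 182.4] F [0.3 0.2 0.6] w 49.8
t 23.26 pos [400.2 -59.5 379.4] F [ 1.2 -0.   1.1] w 50.2
top 3637 plane [ 5.000000e-04 -3.500000e-03  1.420712e+02] ((-1.539520263671875, -0.26741790771484375), (169.53515625, 230.54803466796875), 0.23466211557388306)
  board z 69.3
   can 215 [683.  25. 113.]
   jar 0 
   glue 0 
scene 3456 plane [-1.20000e-03 -4.00000e-04  1.43128e+02] ((0.2709808349609375, 2.9383773803710938), (227.2786102294922, 163.61180114746094), 88.90721893310547)
  board z 70.4
   can 423 [684.  20. 111.]
   jar 460 [ 687. -162.  136.]
   glue 159 [ 526. -456.  108.]
```

View pics/c6.png

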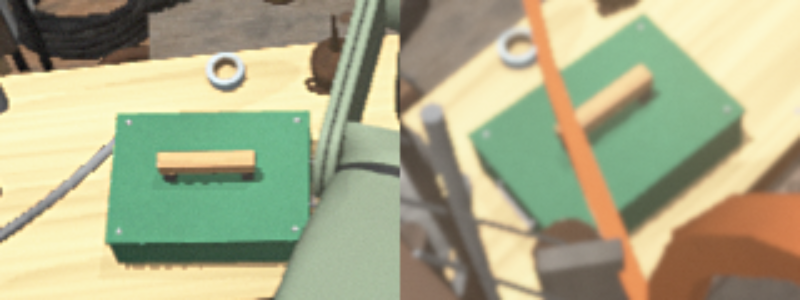

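The lid sits square on the box. Its top is at z 142.1 and 143.1 in the two cameras (143 nominal) and its slope is at most 0.0035. I'll hand in.

```bash
python3 -c "
from h import *
ctrl.finish_job()"
```

```text
the job is handed in; nothing more can be done
```

I laid the torch flat inside the box, then took the lid off its stand by the handle and set it level and fully home on the box. I handed the job in after about 23 s of the 51 s allowed, and nothing was dropped.

**Torch:** after release it lay flat, with its top at most about 123 mm. The fill line is at 129 mm (6 mm higher).

**Lid:**
- The top of the plate measured 142.1 mm in the top camera and 143.1 mm in the scene camera, against 143 mm when fully home. Its slope was at most 0.0035.
- Contact came at the height expected for a seated lid, about 7 mm lower than if its bead had been resting on the rim.

**Other objects:** the oil can and jar read about where they started. The tape looked unmoved in the final picture. The glue bottle was only roughly located, and its two readings differ by about 2 cm because they sampled different parts of it; the arm did not go near it.

**Checks that disagreed:**
- The two cameras differ by 2–5 mm on the sideways position of the box rim and the lid. I relied on the top camera.
- Before lowering, both cameras showed the lid 3–5 mm towards -x of the box, so I shifted it 4 mm towards +x.
- The final light press stopped at once on its force limit with no further movement. It therefore adds little evidence beyond the height measurements.

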